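Register a mounted lino block on the pin and stop of the printing board

ROBOT

A 7-joint arm with a two-finger parallel gripper is mounted at the origin on a cart in front of the work surface, level with it; the furniture and walls round the work are solid. World frame = base frame: x ahead of the robot, y to its left, z up, the work surface at z = 0. Lengths are in m, angles in rad, forces in N, time in s.
With the tool pointing down it reaches from about 0.425 to 1.025 m from the base axis. Payload 9.4 kg.
Tool frame: the origin (TCP) lies at the very end of the fingers, on their centre line; the grasp point (between the pads) lies 19 mm behind it; z points along the fingers, y is the line along which they close (so a half turn about z gives the same grasp; the last joint's range is limited). The gripper opens to 93 mm and grips with 3 to 60 N. Pads are 15 mm wide; open, the fingers measure 128 mm over their backs; the gripper's body (75 mm by 188 mm) begins 65 mm behind the grasp point.
Start: joints at [-1.198, 0.599, -0.003, 1.599, 0.002, 0.943, -0.08], TCP at [0.315, 0.653, 0.219] pointing down, gripper open.
Joint ranges: [-2.57, 2.57], [-0.35, 1.97], [-1.29, 1.29], [0.11, 2.56], [-1.05, 4.19], [0.11, 1.86], [-2.63, 2.63]. Speed limits (rad/s): [2.22, 2.22, 3.01, 3.01, 3.14, 3.14, 3.14].

INTERFACE

Orientations are given as a unit quaternion [x, y, z, w].
In Python, from rig import observe, camera, hand_in, recognise, regions_of gives the robot as it stands.
- The arm moves only by the tool send_rows, never from a script. Its argument "rows" is one flat list of numbers, 7 for each row, row after row: the turn, a rotation vector about the world's x, y, z as a fraction of full scale, then the shift along the world's x, y, z as a fraction of full scale, then the gripper's target within -1 to 1 (shut at 1, half-way at 0, fully open at -1). A call has exactly 10 rows; each row shifts and turns the commanded pose from where the row before left it; what a row does not reach is not made up. Full scale, the value 1, is 100 mm for a shift and 90 degrees for a turn. A row lasts 1/8 s, in which the tool goes at most 62.5 mm and 10.7 degrees, less where a joint would pass 70% of its speed; a pose out of reach is approached as far as the arm can. A call with a number of a shift or a turn outside -1 to 1 is refused whole. A call with a gripper value outside its range is refused whole. The fingers move at their own pace and stop on an object; "force" is the grip in N (left out, the last holds). Time passes only in rows, so rows that do not move let the fingers close, or fill a call up. It gives the time, the measured TCP pose, the force, the opening and the grip force at its end, in the units of the state.
- observe(): the state, without advancing time (a new reading comes with each control period).
- camera(name): name is "scene" or "top"; returns a dict with "img" (400x640x3 uint8, red, green, blue), "vfov" (degrees; the focal length in pixels is half the picture's height over the tangent of half this angle, whatever the lens; pixels are square), "cx", "cy" (the principal point, pixels), "rvec" (rotation vector, rad) and "tvec" (3), from world to camera coordinates, as OpenCV has them. Camera axes: x right, y down, z forward; pixel columns grow to the right and rows downward; lengths in m; the calibration is good to about 2 mm. A picture is of the moment at which its call begins. There is no depth.
- hand_in(): hands the job in; it is judged then, once.
Trained networks look in the newest picture that a camera, given by its name, has taken for a name from the list of things; names that differ only in an ending like _2 or _b are one class to them, and where a whole thing is asked for, a point or a joint stands for the part that bears it (a point fixed in the world has none). Each returns a list of dicts, best first, with "confidence" (0 to 1); they miss things now and then, are a little off and sometimes report something else, mostly with a low value. They report only what shows in the picture. A call takes as long as a camera call. They do not tell look-alikes from the thing itself.
- recognise(thing, camera): "xyz" ([x, y, z] in m, in world coordinates, good to about 4 mm: the middle of the surface that is visible of it).
- regions_of(thing, camera): "pixels" (400x640 bool, what is visible of it).
The state is a dict: "time": time; "joint_positions": joint angles; "dq": joint speeds; "joint_torque": joint torques, N m; "eef_pos": TCP position; "tcp_rot": TCP orientation; "force": force on the tool from outside, world axes, zero at the start; "moment": the same for the moment, N m; "width": finger opening in m; "grasp_force": force on a finger pad.
Only numpy, scipy, OpenCV 4.12 (cv2) and the standard library are available. Lean on these libraries where they do the work, as an engineer would, in place of code of your own. Each camera call takes 0.05 s, during which the arm holds its last target. There are 200 camera calls.

TASK

Pick up the mounted lino block by its wooden bar grip, lay it on the registration board and work it gently about until its hole drops over the steel pin and the plate lies flat on the board. Then swing the plate round the pin until its far long edge touches the stop stud, and let go. Use light forces on the board, and leave the baren, the ink tube and the mixing cup where they are.

Things in the scene. Friction and masses are not known exactly. Their poses are not given: they have to be found in the camera images.
- mount: Loose mounted block: light plywood plate lying flat, 90 mm (x) by 160 mm (y), 9 mm thick, 0.14 to 0.24 kg, balancing near its middle; dark 5 mm lino, 78 x 70 mm, is glued on top of its -y part (6 to 76 mm from the middle). Origin: centre of its underside; z up, y along it. Nudged without bearing down, it slides at under 6 N.
- mount_grip (a point): Centre of the mount's wooden bar grip; axes as the mount's. The bar is 52 mm long in x, 14 mm thick in y and 30 mm high; its top is 39 mm and this point 24 mm above the plate's underside; it stands 24 mm to +y of the plate's middle.
- mount_hole (a point): Centre of the mount's through hole at the plate's underside; axes as the mount's. The hole is round, 12 mm across, slightly chamfered, 62 mm to +y of the plate's middle (38 mm to +y of the bar's centre, 18 mm from the plate's +y end). The plate's +x long edge is 45 mm from this point.
- board: Fixed plywood registration board, 150 mm (x) by 220 mm (y), 8 mm thick; the origin is the centre of its underside, z up. Its y axis points roughly to the robot's left, x away from the robot. It carries the pin and the stop stud.
- pin_mark (a point): Point on the board's top, where its printed lines cross, 62 mm to +y of its middle; axes as the board's. The fixed pin was taped here by hand: its centre is up to 6 mm off in x and up to 6 mm in y, to be found by feel or sight. Upright steel pin, 10 mm across, 12 mm high over the board's top, 1.2 mm chamfer; off the hole, the plate rides on its top.
- stop (a point): Foot of the fixed stop stud's axis on the board's top, 51 mm to +x and 50 mm to -y of the board's middle; axes as the board's. Steel, round, 12 mm across, 16 mm high. The mount on its pin, y axes alike within 4 degrees, touches it with its +x long edge near its -y end; counter-clockwise from above turns the edge to the stud.
- baren: Bystander: round flat printing baren, 100 mm across, 35 mm high with its strap, lying on the desk; origin at the centre of its underside.
- ink_tube: Bystander: ink tube lying on the desk behind the board, 36 x 131 x 24 mm; origin at the centre of its underside.
- mix_cup: Bystander: small white mixing cup, 44 mm across, 32 mm high, light; origin at the centre of its underside.
Things that resemble listed ones, but are neither listed nor needed, are in the scene too. Of the things that look like the mount, the larger one is meant.

How it is judged:
On the way:
1. the mount's hole has dropped over the pin, the plate flat on the board (horizontal distance between mount_hole and pin_mark below 0.011 m and z of mount_hole in the frame of pin_mark below 0.003 m), for 0.2 s.
At the end, for the whole second after the job is handed in: The mount lies flat on the board (hole's underside within 2 mm of the board's top, tilt under 0.03 rad) with its hole over the pin (hole within 11 mm of the mark), its +x long edge within 2.5 mm of touching the stop stud and its y axis within 0.15 rad of the board's, and it is let go (horizontal distance between mount_hole and pin_mark below 0.011 m and z of mount_hole in the frame of pin_mark below 0.002 m and angle between mount_hole's own z axis and vertical below 0.03 rad and x of stop in the frame of mount_hole between 0.045 and 0.0535 m and angle between the y axis of mount_hole and the y axis of board, either way round below 0.15 rad).
It fails at once if the mount is pressed on the board, its pin or its stop with more than 40 N (contact force between mount and board above 40 N or contact force between mount and reg_pin_c0 above 40 N).
It fails at once if a bystander is moved by more than 15 mm (distance of any of baren, ink_tube, mix_cup from where it was at the start of the episode above 0.015 m).
It also fails if it takes over 72 s, if anything falls off the work surface, if the arm or the gripper's body presses on something with over 40 N, if the wrist force passes 120 N, or if a joint passes its speed limit or range.

## Working session

There is one attempt and no reset: what is moved stays moved. The work goes in short steps, Python scripts to look and compute and a tool call to move; the robot and the scene stay as the last step left them, time stands still between calls to the robot, and variables do not carry over. Pictures are saved under pics/ and viewed, at most 10 in all, crops included, and the job is handed in when it is done.

Besides the shell and the picture viewer there is one more tool, called after ">>>" as a command line: name --argument value ..., lists and objects as JSON in quotes. send_rows: Moves the arm, as the interface text tells. Its arguments: {"type":"object","properties":{"rows":{"type":"array","items":{"type":"number","minimum":-1,"maximum":1}},"force":{"type":"number"}},"required":["rows"]}

```bash
mkdir -p pics; ls; cat > h.py <<'E'
import numpy as np,cv2
from rig import *
def cam(n,save=None):
    c=camera(n); f=200/np.tan(np.radians(c['vfov'])/2)
    c['K']=np.array([[f,0,c['cx']],[0,f,c['cy']],[0,0,1.]]); c['R']=cv2.Rodrigues(np.array(c['rvec'],float))[0]; c['t']=np.array(c['tvec'],float)
    if save: cv2.imwrite('pics/'+save,c['img'][:,:,::-1])
    return c
def ray(c,uv,z):
    d=c['R'].T@np.linalg.solve(c['K'],[uv[0],uv[1],1.]); o=-c['R'].T@c['t']
    return o+d*(z-o[2])/d[2]
def proj(c,p):
    q=c['K']@(c['R']@np.array(p,float)+c['t']); return q[:2]/q[2]
def poly(mask,c,z):
    m=mask.astype(np.uint8); k=max(cv2.findContours(m,0,1)[0],key=cv2.contourArea)
    P=np.array([ray(c,p[0],z)[:2] for p in k],np.float32)
    return cv2.minAreaRect(P*1000),m.sum()
E
python3 - <<'E'
from h import *
s=observe();print(s['eef_pos'],s['tcp_rot'],s['width'],s['time'])
for n in('scene','top'):
    c=cam(n,n+'0.png'); print(n,c['vfov'],(-c['R'].T@c['t']).round(3))
    for t in('mount','mount_grip','mount_hole','board','pin_mark','stop','baren','ink_tube','mix_cup'):
        print(t,[(np.round(r['xyz'],3).tolist(),round(r['confidence'],2)) for r in recognise(t,n)])
E
```

```text
pics
[0.3150076  0.65244172 0.21775334] [ 2.22966740e-01  9.74825733e-01 -7.83120714e-04 -1.00611865e-04] 0.09295109685137534 0.0
scene 56.88053928005392 [ 0.04  -0.582  0.641]
mount [([0.544, 0.118, 0.011], 0.98), ([0.522, 0.308, 0.014], 0.94), ([0.681, 0.322, 0.008], 0.22)]
mount_grip [([0.542, 0.12, 0.01], 0.86), ([0.521, 0.308, 0.012], 0.6), ([0.533, -0.113, 0.012], 0.42)]
mount_hole [([0.545, 0.118, 0.011], 0.74)]
board [([0.532, -0.114, 0.006], 0.67)]
pin_mark [([0.532, -0.116, 0.007], 0.83)]
stop [([0.532, -0.114, 0.011], 0.69)]
baren [([0.679, 0.318, 0.008], 0.81)]
ink_tube [([0.522, 0.312, 0.01], 0.71), ([0.669, 0.086, 0.015], 0.61)]
mix_cup [([0.459, -0.342, 0.017], 0.94)]
top 51.14527554106511 [0.394 0.011 1.034]
mount [([0.529, 0.328, 0.006], 0.96), ([0.546, 0.127, 0.004], 0.96)]
mount_grip [([0.546, 0.129, 0.004], 0.76), ([0.53, 0.326, 0.01], 0.73)]
mount_hole [([0.527, 0.328, 0.009], 0.8), ([0.683, 0.332, 0.013], 0.49)]
board [([0.538, -0.098, 0.008], 0.93)]
pin_mark [([0.537, -0.1, 0.012], 0.91)]
stop [([0.534, -0.099, 0.006], 0.95)]
baren [([0.682, 0.335, 0.013], 0.72)]
ink_tube [([0.674, 0.105, 0.017], 0.98)]
mix_cup [([0.451, -0.35, 0.011], 0.84)]
```

```bash
ls pics
```

```text
scene0.png
top0.png
```

View pics/top0.png

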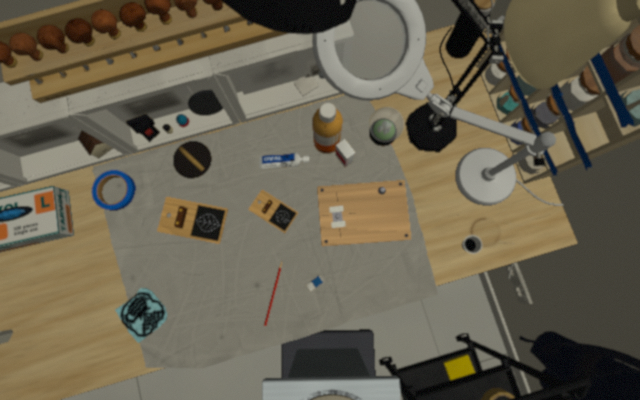

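View pics/scene0.png

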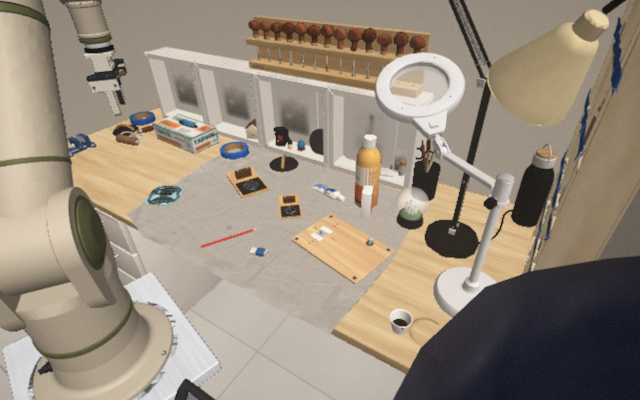

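The top view shows the larger mount at about (192,220) px, with its bar and hole on the left (+y) side. The smaller look-alike is at (273,211). The board is at (365,212), with a white-taped pin at about (338,215) and the stud at (382,190). Next I'll enlarge the crops and fit the outlines.

```bash
python3 - <<'E'
from h import *
c=cam('top')
for t,z in(('mount',.009),('board',.008)):
    for r in regions_of(t,'top')[:2]:
        print(t,r['confidence'],poly(r['pixels'],c,z))
d=cam('scene')
for t,z in(('board',.008),('mount',.009)):
    for r in regions_of(t,'scene')[:2]: print('scene',t,r['confidence'],poly(r['pixels'],d,z))
f=lambda i,x0,y0,w,h,k:cv2.resize(i[y0:y0+h,x0:x0+w,::-1],None,fx=k,fy=k,interpolation=cv2.INTER_CUBIC)
a=f(c['img'],150,180,100,75,4);b=f(c['img'],310,170,100,75,4)
e=f(d['img'],215,150,100,75,4);g=f(d['img'],290,200,100,75,4)
cv2.imwrite('pics/crops.png',np.vstack([np.hstack([a,b]),np.hstack([e,g])]))
E
```

```text
mount 0.83 (((528.1957397460938, 330.9516906738281), (164.27806091308594, 91.49537658691406), 77.15855407714844), np.uint64(2354))
mount 0.61 (((545.0700073242188, 129.51541137695312), (111.14253234863281, 63.11771774291992), 54.72904586791992), np.uint64(1091))
board 0.85 (((535.0554809570312, -93.23844909667969), (151.6595916748047, 222.58645629882812), 3.0248372554779053), np.uint64(5144))
board 0.2 (((673.1381225585938, 103.18574523925781), (37.50685119628906, 128.4070281982422), 3.1665902137756348), np.uint64(639))
scene board 0.87 (((536.4688720703125, -97.08030700683594), (154.71803283691406, 222.107177734375), 3.057596445083618), np.uint64(3486))
scene board 0.37 (((528.9204711914062, 325.5987548828125), (173.6507568359375, 93.64164733886719), 76.583984375), np.uint64(823))
scene mount 0.71 (((529.5348510742188, 325.3839111328125), (177.34625244140625, 95.81512451171875), 76.34178161621094), np.uint64(845))
```

View pics/crops.png

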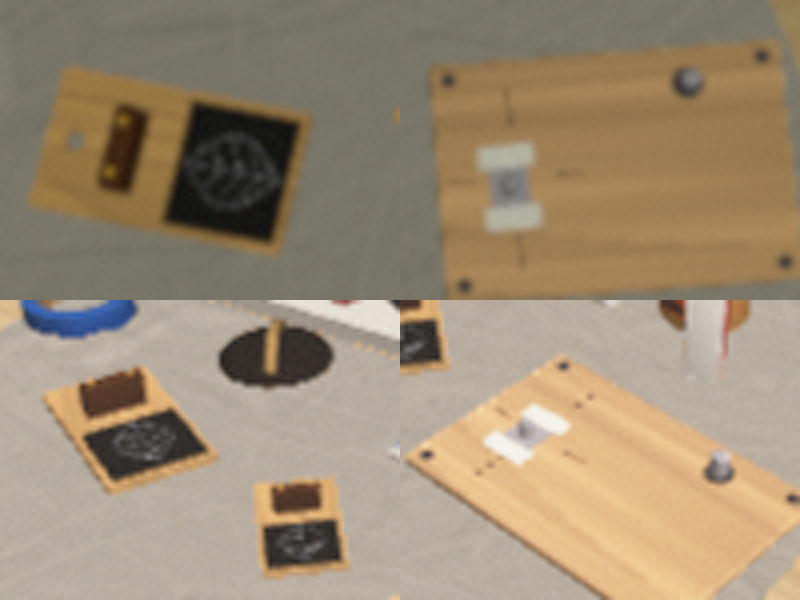

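The crops show the bar at about (181,217) in the top view and the hole at about (169,215). The pin is about 1 px left of and 2 px below the crossing of the marks. I'll turn these into world coordinates.

```bash
python3 - <<'E'
from h import *
c=cam('top');d=cam('scene')
for n,k,uv,z in[('bar',c,(181,217),.039),('bar',d,(243.5,171),.034),('hole',c,(168.6,215),.007),
 ('pin',c,(337.4,216.4),.018),('pin',d,(321.2,231.6),.018),('stud',c,(382,190.3),.022),('stud',d,(370,239.2),.022),('mark',c,(338.5,214.5),.008)]:
    print(n,ray(k,uv,z)[:2].round(4))
Rb=np.radians(3.0);R=np.array([[np.cos(Rb),-np.sin(Rb)],[np.sin(Rb),np.cos(Rb)]])
for b in([.535,-.0945],):
    print('model mark',b+R@[0,.062],'stop',b+R@[.051,-.05])
    for k in(c,d):print('px mark',proj(k,[*(b+R@[0,.062]),.008]),'stud',proj(k,[*(b+R@[.051,-.05]),.02]))
E
```

```text
bar [0.5316 0.3486]
bar [0.5366 0.3482]
hole [0.5419 0.3908]
pin [ 0.5257 -0.0295]
pin [ 0.5267 -0.0318]
stud [ 0.5868 -0.141 ]
stud [ 0.5922 -0.142 ]
mark [ 0.5316 -0.0328]
model mark [ 0.53175517 -0.03258497] stop [ 0.5885469  -0.14176234]
px mark [338.40504888 214.4583695 ] stud [382.16135737 189.73349249]
px mark [322.88232642 233.78610916] stud [368.93076584 240.42650675]
```

>>> send_rows --rows '[0,0,0.018,0.27,-0.375,-0.14,0.3,0,0,0.018,0.27,-0.375,-0.14,0.3,0,0,0.018,0.27,-0.375,-0.14,0.3,0,0,0.018,0.27,-0.375,-0.14,0.3,0,0,0.018,0.27,-0.375,-0.14,0.3,0,0,0.018,0.27,-0.375,-0.14,0.3,0,0,0.018,0.27,-0.375,-0.14,0.3,0,0,0.018,0.27,-0.375,-0.14,0.3,0,0,0,0,0,0,0.3,0,0,0,0,0,0,0.3]' --force 30

```text
time: 2.65
eef_pos: [0.5311, 0.3534, 0.1067]
tcp_rot: [0.112, 0.994, 0.0, -0.0]
force: [-0.0, -0.4, 0.5]
width: 0.0327
grasp_force: 0.0
```

>>> send_rows --rows '[0,0,0,0.012,-0.01,-0.3,0.3,0,0,0,0.012,-0.01,-0.3,0.3,0,0,0,0,0,-0.2,0.3,0,0,0,0,0,-0.1,0.3,0,0,0,0,0,0,0.3,0,0,0,0,0,0,1,0,0,0,0,0,0,1,0,0,0,0,0,0,1,0,0,0,0,0,0,1,0,0,0,0,0,0,1]' --force 30

```text
time: 3.9
eef_pos: [0.5342, 0.3515, 0.0175]
tcp_rot: [0.112, 0.994, 0.001, 0.001]
force: [0.7, 0.9, 7.4]
width: 0.0139
grasp_force: 30.0
```

>>> send_rows --rows '[0,0,0,0,0,0.3,1,0,0,0,0,0,0.4,1,0,0,0.0251,0,-0.5,0,1,0,0,0.0251,0,-0.5,0,1,0,0,0.0251,0,-0.5,0,1,0,0,0.0251,0,-0.5,0,1,0,0,0.0251,0,-0.5,0,1,0,0,0.0251,0,-0.5,0,1,0,0,0.0251,-0.06,-0.5,0,1,0,0,0,0,-0.5,0,1]'

```text
time: 5.15
eef_pos: [0.5268, -0.0509, 0.0866]
tcp_rot: [-0.026, 1.0, -0.0, -0.0]
force: [0.5, -0.6, -1.9]
width: 0.0139
grasp_force: 30.0
```

>>> send_rows --rows '[0,0,0,0,-0.2,-0.1,1,0,0,0,0,0,-0.1,1,0,0,0,0,0,-0.1,1,0,0,0,0,0,0,1,0,0,0,0,0,0,1,0,0,0,0,0,0,1,0,0,0,0,0,0,1,0,0,0,0,0,0,1,0,0,0,0,0,0,1,0,0,0,0,0,0,1]'

```text
time: 6.4
eef_pos: [0.5276, -0.0692, 0.0566]
tcp_rot: [-0.026, 1.0, 0.0, 0.0]
force: [-0.4, -0.1, -1.2]
width: 0.0138
grasp_force: 30.0
```

```bash
python3 - <<'E'
from h import *
s=observe();print(s['eef_pos'],s['tcp_rot'],s['width'],s['force'],s['moment'],s['time'])
c=cam('top');d=cam('scene')
f=lambda i,x0,y0,w,h,k:cv2.resize(i[y0:y0+h,x0:x0+w,::-1],None,fx=k,fy=k,interpolation=cv2.INTER_CUBIC)
cv2.imwrite('pics/held.png',np.hstack([f(c['img'],310,165,100,120,4),f(d['img'],290,180,100,120,4)]))
E
```

```text
[ 0.5275927  -0.06918899  0.05662491] [-2.61122576e-02  9.99659017e-01  4.68083793e-06  5.28455969e-06] 0.013807722652489543 [-0.35392569 -0.11230472 -1.24675091] [0.09218203 0.04641941 0.00380542] 6.4
```

View pics/held.png

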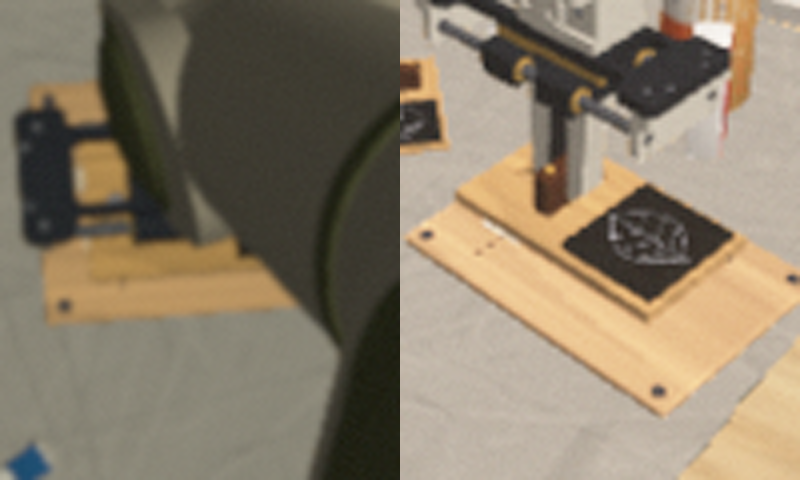

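The plate is held level over the board. In the scene view its -x edge runs from (303.8,228.8) to (352.5,258), and the board's -x edge from (292,239.5) to (356.3,282.5). I'll measure the lateral offset in the hand from these.

```bash
python3 - <<'E'
from h import *
d=cam('scene')
def R(a): a=np.radians(a); return np.array([[np.cos(a),-np.sin(a)],[np.sin(a),np.cos(a)]])
b=np.array([.535,-.0945])
M=lambda p,ctr,a:(R(a).T@(np.array(p)-ctr)).round(4)
for uv in((292,239.2),(356.3,282)): print('board corner in board frame (exp -.075,+-.11)',M(ray(d,uv,.008)[:2],b,3))
g=np.array([.5276,-.0692])
for uv,e in(((303.9,228.6),(-45,56)),((352.5,257.8),(-45,-104)),((376.8,239.3),(45,-104))): print('plate rel TCP, exp',e,M(ray(d,uv,.048)[:2],g,3))
# edges refine
i=d['img'].astype(int)
for u in(310,325,340): print(u,[tuple(i[v,u]) for v in range(0)])
r=regions_of('mount','scene')
for q in r[:3]:
    print(q['confidence'],poly(q['pixels'],d,.048))
E
```

```text
board corner in board frame (exp -.075,+-.11) [-0.0699  0.1053]
board corner in board frame (exp -.075,+-.11) [-0.0673 -0.109 ]
plate rel TCP, exp (-45, 56) [-0.0451  0.0519]
plate rel TCP, exp (-45, -104) [-0.0404 -0.104 ]
plate rel TCP, exp (45, -104) [ 0.0474 -0.1054]
310 []
325 []
340 []
0.94 (((528.1237182617188, -96.1413803100586), (98.56194305419922, 165.38035583496094), 3.199613094329834), np.uint64(1592))
0.6 (((513.0477905273438, 77.71048736572266), (108.810791015625, 58.314640045166016), 55.85654067993164), np.uint64(500))
```

>>> send_rows --rows '[0,0,0,0,0,-0.06,1,0,0,0,0,0,-0.06,1,0,0,0,0,0,-0.04,1,0,0,0,0,0,-0.02,1,0,0,0,0,0,-0.01,1,0,0,0,0,0,-0.01,1,0,0,0,0,0,0,1,0,0,0,0,0,0,1,0,0,0,0,0,0,1,0,0,0,0,0,0,1]'

```text
time: 7.85
eef_pos: [0.5277, -0.0691, 0.0367]
tcp_rot: [-0.026, 1.0, 0.0, 0.0]
force: [-1.0, -0.3, 3.5]
width: 0.0137
grasp_force: 30.0
```

>>> send_rows --rows '[0,0,0,0,0,-0.01,1,0,0,0,0,0,0,1,0,0,0,0,0,0,1,0,0,0,0,0,0,1,0,0,0,0,0,0,1,0,0,0,0,0,0,1,0,0,0,0,0,0,1,0,0,0,0,0,0,1,0,0,0,0,0,0,1,0,0,0,0,0,0,1]'

```text
time: 9.1
eef_pos: [0.5283, -0.0687, 0.0357]
tcp_rot: [-0.026, 1.0, 0.0, 0.001]
force: [2.6, 2.8, -0.2]
width: 0.014
grasp_force: 30.0
```

```bash
python3 - <<'E'
from h import *
s=observe();print(s['eef_pos'],s['tcp_rot'],s['force'],s['moment'],s['time'])
E
```

```text
[ 0.52832391 -0.0687132   0.03570026] [-2.62911854e-02  9.99654072e-01  2.47145438e-04  6.70125780e-04] [ 2.59246914  2.8301272  -0.16698335] [ 1.02651098 -1.04627638 -0.14773735] 9.1
```

The pin has caught the chamfer and is pushing the plate towards +x/+y. I'll move that way and lower.

>>> send_rows --rows '[0,0,0,0.006,0.006,0,1,0,0,0,0.006,0.006,0,1,0,0,0,0,0,-0.01,1,0,0,0,0,0,0,1,0,0,0,0,0,-0.01,1,0,0,0,0,0,0,1,0,0,0,0,0,0,1,0,0,0,0,0,0,1,0,0,0,0,0,0,1,0,0,0,0,0,0,1]'

```text
time: 10.35
eef_pos: [0.5287, -0.0679, 0.0336]
tcp_rot: [-0.026, 1.0, 0.0, -0.0]
force: [2.1, 1.8, -2.8]
width: 0.0133
grasp_force: 30.0
```

```bash
python3 - <<'E'
from h import *
s=observe();print(s['eef_pos'],s['tcp_rot'],s['force'],s['moment'],s['time'])
E
```

```text
[ 0.52872421 -0.06788124  0.03356686] [-2.62395752e-02  9.99655680e-01  1.24991428e-05 -7.26809144e-05] [ 2.14798155  1.81416472 -2.81663255] [ 0.58201777 -0.58981398 -0.11373333] 10.35
```

>>> send_rows --rows '[0,0,0,0.004,0.003,-0.01,1,0,0,0,0.003,0.003,-0.01,1,0,0,0,0,0,-0.01,1,0,0,0,0,0,-0.01,1,0,0,0,0,0,-0.01,1,0,0,0,0,0,-0.01,1,0,0,0,0,0,-0.01,1,0,0,0,0,0,0,1,0,0,0,0,0,0,1,0,0,0,0,0,0,1]'

```text
time: 11.6
eef_pos: [0.5296, -0.0673, 0.0267]
tcp_rot: [-0.026, 1.0, -0.0, 0.0]
force: [-0.4, -0.6, -1.2]
width: 0.0136
grasp_force: 30.0
```

```bash
python3 - <<'E'
from h import *
s=observe();print(s['eef_pos'],s['tcp_rot'],s['force'],s['moment'],s['time'])
E
```

```text
[ 0.52955381 -0.06731566  0.02665028] [-2.62171731e-02  9.99656269e-01 -2.91421917e-06  5.51436490e-05] [-0.36687014 -0.60880936 -1.18829282] [ 0.05104221  0.07107431 -0.02798526] 11.6
```

>>> send_rows --rows '[0,0,0,0,0,-0.006,1,0,0,0,0,0,0,1,0,0,0,0,0,-0.006,1,0,0,0,0,0,0,1,0,0,0,0,0,0,1,0,0,0,0,0,0,1,0,0,0,0,0,0,1,0,0,0,0,0,0,1,0,0,0,0,0,0,1,0,0,0,0,0,0,1]'

```text
time: 12.85
eef_pos: [0.5295, -0.0673, 0.0255]
tcp_rot: [-0.026, 1.0, -0.0, 0.0]
force: [-0.7, 0.6, 2.1]
width: 0.0135
grasp_force: 30.0
```

>>> send_rows --rows '[0,0,0.0056,0.0033,0,0,1,0,0,0,0,0,0,1,0,0,0.0056,0.0033,0,0,1,0,0,0,0,0,0,1,0,0,0.0056,0.0033,0,0,1,0,0,0,0,0,0,1,0,0,0,0,0,0,1,0,0,0,0,0,0,1,0,0,0,0,0,0,1,0,0,0,0,0,0,1]'

```text
time: 14.1
eef_pos: [0.5304, -0.0674, 0.0255]
tcp_rot: [-0.039, 0.999, -0.0, -0.0]
force: [-1.7, 0.2, 5.1]
width: 0.0138
grasp_force: 30.0
```

```bash
python3 - <<'E'
from h import *
s=observe();print(s['eef_pos'],s['tcp_rot'],s['force'],s['moment'],s['time'])
d=cam('scene')
cv2.imwrite('pics/swing.png',cv2.resize(d['img'][200:290,285:405,::-1],None,fx=6,fy=6,interpolation=cv2.INTER_CUBIC))
E
```

```text
[ 0.53040479 -0.06741048  0.02547278] [-3.93877580e-02  9.99223999e-01 -4.67132395e-05 -5.33958845e-05] [-1.67172563  0.19287235  5.05747645] [ 0.02041365  0.36883196 -0.10051516] 14.1
```

View pics/swing.png

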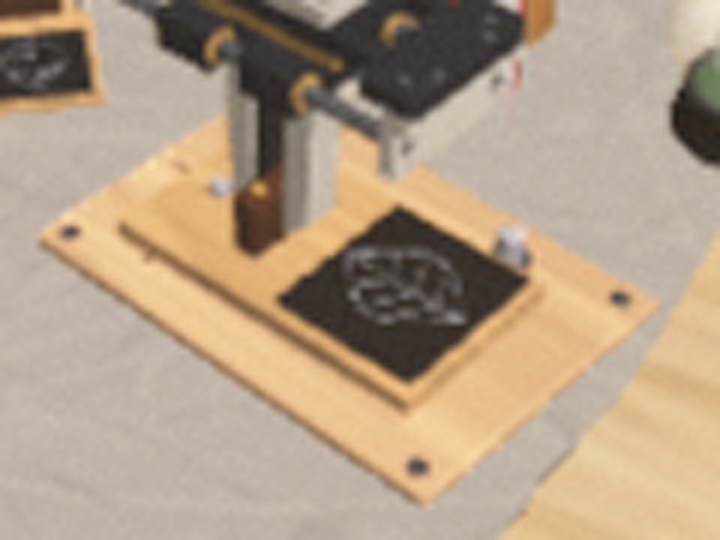

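The plate lies flat with the pin tip showing through the hole, at crop (220,185). The edge is close to the stud at (513,245). I'll keep swinging until it touches.

>>> send_rows --rows '[0,0,0.0056,0.0033,0,0,1,0,0,0,0,0,0,1,0,0,0,0,0,0,1,0,0,0,0,0,0,1,0,0,0.0056,0.0033,0,0,1,0,0,0,0,0,0,1,0,0,0,0,0,0,1,0,0,0,0,0,0,1,0,0,0,0,0,0,1,0,0,0,0,0,0,1]'

```text
time: 15.4
eef_pos: [0.5311, -0.0674, 0.0255]
tcp_rot: [-0.048, 0.999, -0.0, -0.0]
force: [-2.7, -1.1, 5.3]
width: 0.0138
grasp_force: 30.0
```

```bash
python3 - <<'E'
from h import *
s=observe();print(s['eef_pos'],s['tcp_rot'],s['force'],s['moment'],s['time'])
E
```

```text
[ 0.53111123 -0.06744268  0.02546921] [-4.82044454e-02  9.98837487e-01 -7.21413334e-05 -3.10526535e-05] [-2.68764326 -1.07726776  5.34923091] [ 0.05972994  0.39911397 -0.09477889] 15.4
```

>>> send_rows --rows '[0,0,0.0056,0.0033,0,0,1,0,0,0,0,0,0,1,0,0,0,0,0,0,1,0,0,0,0,0,0,1,0,0,0.0056,0.0033,0,0,1,0,0,0,0,0,0,1,0,0,0,0,0,0,1,0,0,0,0,0,0,1,0,0,0,0,0,0,1,0,0,0,0,0,0,1]'

```text
time: 16.65
eef_pos: [0.5314, -0.0674, 0.0255]
tcp_rot: [-0.057, 0.998, -0.0, -0.0]
force: [-3.7, -0.5, 7.1]
width: 0.0135
grasp_force: 30.1
```

```bash
python3 - <<'E'
from h import *
s=observe();print(s['eef_pos'],s['tcp_rot'],s['force'],s['moment'],s['time'])
E
```

```text
[ 0.53138348 -0.06743579  0.0254667 ] [-5.67027095e-02  9.98391043e-01 -4.82509608e-05 -3.55873169e-04] [-3.71915812 -0.53710638  7.14534289] [ 0.07584097  0.58125956 -0.28825353] 16.65
```

>>> send_rows --rows '[0,0,0.0056,0.0033,0,0,1,0,0,0,0,0,0,1,0,0,0,0,0,0,1,0,0,0,0,0,0,1,0,0,0,0,0,0,1,0,0,0,0,0,0,1,0,0,0,0,0,0,1,0,0,0,0,0,0,1,0,0,0,0,0,0,1,0,0,0,0,0,0,1]'

```text
time: 17.9
eef_pos: [0.5314, -0.0674, 0.0254]
tcp_rot: [-0.061, 0.998, -0.0, -0.001]
force: [-3.1, 1.2, 6.7]
width: 0.0134
grasp_force: 30.2
```

```bash
python3 - <<'E'
from h import *
s=observe();print(s['eef_pos'],s['tcp_rot'],s['force'],s['moment'],s['time'])
d=cam('scene')
cv2.imwrite('pics/swing2.png',cv2.resize(d['img'][200:290,285:405,::-1],None,fx=6,fy=6,interpolation=cv2.INTER_CUBIC))
E
```

```text
[ 0.53139153 -0.06742813  0.02544515] [-6.09047522e-02  9.98143377e-01 -3.98017451e-05 -6.39459589e-04] [-3.11042658  1.16248383  6.67183033] [ 0.15375822  0.75113303 -0.44581686] 17.9
```

View pics/swing2.png

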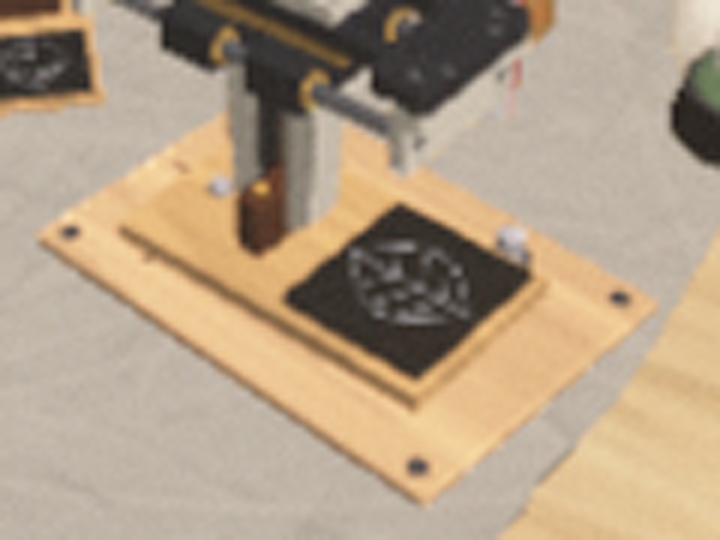

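The moment is rising and x has stalled, and the picture shows the edge against the stud at (513,255). I'll unload slightly, let go and retreat upward.

>>> send_rows --rows '[0,0,-0.003,-0.001,0,0.002,1,0,0,0,0,0,0,1,0,0,0,0,0,0,0.3,0,0,0,0,0,0,0.3,0,0,0,0,0,0,0.3,0,0,0,0,0,0,0.3,0,0,0,0,0,0.1,0.3,0,0,0,0,0,0.2,0.3,0,0,0,0,0,0.5,0.3,0,0,0,0,0,0.5,0.3]'

```text
time: 19.2
eef_pos: [0.5317, -0.0672, 0.1574]
tcp_rot: [-0.059, 0.998, 0.0, -0.0]
force: [-0.0, -0.4, -0.1]
width: 0.0326
grasp_force: 0.0
```

>>> send_rows --rows '[0,0,0,-0.3,0.5,0.2,0.3,0,0,0,-0.3,0.5,0.2,0.3,0,0,0,0,0.5,0,0.3,0,0,0,0,0.5,0,0.3,0,0,0,0,0.5,0,0.3,0,0,0,0,0.5,0,0.3,0,0,0,0,0.5,0,0.3,0,0,0,0,0.5,0,0.3,0,0,0,0,0,0,0.3,0,0,0,0,0,0,0.3]'

```text
time: 20.45
eef_pos: [0.4718, 0.3319, 0.1958]
tcp_rot: [-0.059, 0.998, -0.0, -0.0]
force: [1.0, 0.2, 0.6]
width: 0.0323
grasp_force: 0.0
```

```bash
python3 - <<'E'
from h import *
s=observe();print(s['eef_pos'],s['width'],s['force'],s['time'])
d=cam('scene');c=cam('top')
for r in regions_of('mount','top')[:2]: print(r['confidence'],poly(r['pixels'],c,.017))
f=lambda i,x0,y0,w,h,k:cv2.resize(i[y0:y0+h,x0:x0+w,::-1],None,fx=k,fy=k,interpolation=cv2.INTER_CUBIC)
cv2.imwrite('pics/end.png',np.hstack([f(c['img'],312,170,100,100,4),f(d['img'],295,200,100,100,4)]))
E
```

```text
[0.47179376 0.33194218 0.19580848] 0.0322977238551936 [0.95652175 0.1712539  0.63170366] 20.45
0.94 (((532.59130859375, -91.1440658569336), (96.22489929199219, 162.45989990234375), 6.014904975891113), np.uint64(2502))
0.61 (((544.388671875, 127.84336853027344), (110.94659423828125, 63.709354400634766), 54.69465255737305), np.uint64(1097))
```

View pics/end.png

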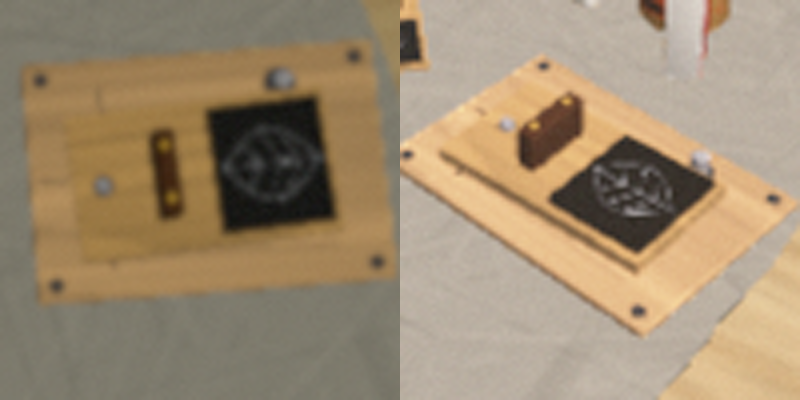

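The pin shows through the hole at crop (103,185), and the plate's far edge sits against the stud at (281,85). The plate is flat and released.

```bash
python3 -c "
from rig import *
print(hand_in())"
```

```text
the job is handed in; nothing more can be done
None
```

I seated the mount flat on the pin, swung its far long edge against the stop stud, let go and handed the job in at about 20 s of the 72 s allowed; the verdict was not shown.

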